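# Refit the plunger of a batter depositor

### The arm

A 7-joint arm with a two-finger parallel gripper is mounted at the origin on the work surface. World frame = base frame: x ahead of the robot, y to its left, z up, the work surface at z = 0. Lengths are in mm, angles in rad, forces in N, time in s.
With the tool pointing down it reaches from about 400 to 875 mm from the base axis. Payload 4.4 kg.
Tool frame: the origin (TCP) lies at the very end of the fingers, on their centre line; the grasp point (between the pads) lies 19 mm behind it; z points along the fingers, y is the direction in which the jaws open and shut (so a half turn about z gives the same grasp; the last joint's range is limited). The gripper opens to 85 mm and grips with 20 to 120 N. Pads are 22 mm wide; open, the fingers measure 114 mm over their backs; the gripper's body (76 mm by 85 mm) begins 54 mm behind the grasp point. The pads swing forward as they close: fully open they stand 13 mm farther back than shut.
Start: joints at [1.251, 0.628, 0.038, 1.517, -0.027, 0.996, -0.02], TCP at [163.232, -629.184, 231.313] pointing down, gripper open.
Joint ranges: [-3.06, 3.06], [-0.37, 2.12], [-1.25, 1.32], [0.18, 2.47], [-1.1, 4.24], [0.23, 1.98], [-2.94, 2.94]. Speed limits (rad/s): [2.57, 2.57, 3.14, 3.14, 3.14, 3.14, 3.14].

### API

Orientations are given as [roll, pitch, yaw] about the fixed x, y, z axes, in that order (R = Rz(yaw) Ry(pitch) Rx(roll)).
In Python, from cell import read_state, get_image, calibration, finish_job gives the robot as it stands. The module is installed in compiled form; this text tells all that it offers.
- The arm moves only by the tool apply_moves, never from a script. Its argument "increments" is a list of rows, each an object of numbers: "tx", "ty", "tz": the shift along the world's x, y, z in m; "rx", "ry", "rz": the turn, a rotation vector about the world's x, y, z in units of 5 degrees (1.0 is 5 degrees); "claw": the finger opening in m, from 0 to 0.0854. In form: [{"tx": .., "ty": .., "tz": .., "rx": .., "ry": .., "rz": .., "claw": ..}, ...]. A call has 1 to 12 rows; each row is the pose to reach, as a shift and turn from the pose commanded when the call began; what a row does not reach only later rows make up. A row lasts 1/10 s, in which the tool goes at most 50 mm and 8.59 degrees, less where a joint would pass 70% of its speed; a pose out of reach is approached as far as the arm can. A call with a gripper value outside its range is refused whole. The fingers move at their own pace and stop on an object; the grip force is fixed at half the most. Time passes only in rows, so rows that repeat a pose let the fingers close. It gives the time, the measured TCP pose, the force and the opening at its end, in the units of the state.
- read_state(): the state, without advancing time (a new reading comes with each control period).
- get_image(name): name is "scene" or "top"; returns the picture (384x512x3 uint8, red, green, blue); there is no depth.
- calibration(name): a dict with "camera_matrix" (3x3 intrinsics, pixels), "origin" and "attitude" of the camera in the world. Camera axes: x right, y up, looking along -z (the intrinsics and any distortion apply to the point x, -y, -z); pixel columns grow to the right and rows downward; lengths in mm; the calibration is good to about 2 mm. A picture is of the moment at which its call begins. calibration takes no time and is no camera call.
- finish_job(): hands the job in, once; it reports no verdict.
The state is a dict: "clock": time; "qpos": joint angles; "qd": joint speeds; "tau": joint torques, N m; "eef_pos": TCP position; "tool_rot": TCP orientation; "force": force on the tool from outside, world axes, zero at the start; "torque": the same for the moment, N m; "width": finger opening in mm.
Only numpy, scipy, OpenCV 4.12 (cv2) and the standard library are available. Lean on these libraries where they do the work, as an engineer would, in place of code of your own. Each camera call takes 0.05 s, during which the arm holds its last target. There are 200 camera calls.

### The job

Put the washed plunger from the drain stand back into the pump bore of the batter depositor: start it well in, nose first, held by its long white shank, then take a fresh hold on the steel tail behind the blue collar and push it home against the return spring until the red-knobbed parking pin drops into its groove, and let go. Feel your way and do not force it, and leave the other things on the bench alone.

Things in the scene. Friction and masses are not known exactly. Their poses are not given: they have to be found in the camera images.
- depositor: Fixed stainless batter depositor, 420 long, 170 wide, 340 high: base plate, level pump barrel 47 diameter, hopper (200 diameter, from 180 behind the mouth). Origin on the table straight under the bore's nominal mouth; x axis level, into the bore; z up. On the barrel's mouth end sits a knurled stroke-setting sleeve, 54 diameter, with a flat end face. More than 45 N from the plunger damages it.
- bore (a point): On the bore axis, 130 above the table, in the plane of the sleeve's face if screwed fully in; x into the bore. The sleeve stands 0 to 40 mm further out (-x), fixed, not measured: where the plunger comes home must be felt or seen. Bore 26 diameter, plain edge, greased, over 200 deep; 1 mm play round the shank; any roll of the plunger will do.
- spring (a point): Point on the bore axis 130 mm past bore, where the nose meets the return spring: 6 N at first, 7 to 11 N at home (plus 2 to 4 N of rubbing). It pushes the plunger back out if that is let go before the parking pin has dropped. Home is a firm stop, collar on sleeve face; the pin then holds it, set back by up to 3.5 mm when let go.
- plunger: Loose plunger, 263 long, about 0.3 kg, level on the stand. Origin on its axis at the collar's front face; x axis towards the nose. White shank 24 diameter, 200 long; pin groove 23.5 to 35 ahead of the collar face; blue collar 40 diameter, 12 thick; steel tail 20 diameter, 45 long; end flange 28 diameter, 6 thick. Centre of mass 67 ahead of the collar face.
- nose (a point): Centre of the plunger's nose, 12 wide, tapering out to 24 over 16 mm; 200 ahead of the collar face; axes as the plunger's. On its way in it lifts the spring-loaded parking pin (3 to 4 N) on top of the sleeve, 28 mm behind the sleeve's face, whose red knob, 20 diameter, reaches 48 mm above the bore axis, 53 lifted.
- tail (a point): On the plunger's axis, in the middle of the steel tail, 34.5 behind the collar's front face; axes as the plunger's. Let go part-way in, the plunger stays, its tail drooping a degree or two in the bore's play, but under some 80 mm in the tail drops hard and may jar the bore. Lift the tail back into line to push on, or it binds.
- stand: Fixed steel drain stand, foot 245 x 70, holding the plunger's axis 75 mm above the table in two V saddles, 165 ahead of and 34 behind the collar face; the shank between them is free to grip. Origin on the table under the collar face; x axis towards the nose.
- lever: Loose operating lever of the depositor, 240 long, 60 wide, steel fork and black grip, lying behind the work. Bystander.
- brush: Loose bottle brush, 280 long, 26 high, lying behind the work. Bystander.
- seal: Loose black rubber seal ring, 60 diameter, 10 high. Bystander.
- grease_jar: Jar with blue cap, 64 diameter, 55 high. Bystander.
- turner: Pancake turner, 300 long, black handle, lying flat. Bystander.
- squeeze_bottle: Yellow squeeze bottle, red cap, 64 diameter, 170 high. Bystander.

How it is judged (in metres and radians):
On the way, in this order (a step that is already met when the one before it is completed fails the run):
1. the plunger is started straight into the bore, at least 40 mm past the nominal mouth, held by the shank (x of nose in the frame of bore above 0.04 m and angle between the x axis of plunger and the x axis of bore, either way round below 0.08 rad and y of nose in the frame of bore between -0.005 and 0.005 m and z of nose in the frame of bore between -0.005 and 0.005 m and x of the grasp point in the frame of plunger above 0.01 m and contact force between the fingers and plunger above 1 N), for 0.1 s.
2. with the plunger still part-way in (not yet on the spring), the fingers take or push it behind the collar (x of nose in the frame of bore between 0.04 and 0.135 m and angle between the x axis of plunger and the x axis of bore, either way round below 0.08 rad and y of nose in the frame of bore between -0.005 and 0.005 m and z of nose in the frame of bore between -0.005 and 0.005 m and x of the grasp point in the frame of plunger below -0.008 m and contact force between the fingers and plunger above 1 N), for 0.1 s.
At the end, for the whole second after the job is handed in: The plunger is let go and stays home in the bore, at rest, held against the return spring by the parking pin in its groove: nose more than 148 mm past the nominal mouth (unlatched, the spring sets it back to 130), in line within 0.04 rad (x of nose in the frame of bore above 0.148 m and angle between the x axis of plunger and the x axis of bore, either way round below 0.04 rad and linear speed of plunger below 0.02 m/s and contact force between the fingers and plunger below 0.1 N); the robot touches nothing.
It fails at once if the plunger is forced: more than 45 N between plunger and depositor (contact force between plunger and depositor above 45 N).
It fails at once if another thing on the bench is moved by more than 25 mm (distance of any of lever, brush, seal, grease_jar, turner, squeeze_bottle from where it was at the start of the episode above 0.025 m).
It also fails if it takes over 61 s, if anything falls off the work surface, if the arm or the gripper's body presses on something with over 40 N, if the wrist force passes 120 N, or if a joint passes its speed limit or range.

## Working session

There is one attempt and no reset: what is moved stays moved. The work goes in short steps, Python scripts to look and compute and a tool call to move; the robot and the scene stay as the last step left them, time stands still between calls to the robot, and variables do not carry over. Pictures are saved under pics/ and viewed, about 8 in all and at most 12, crops included, and the job is handed in when it is done.

Besides the shell and the picture viewer there is one more tool, called after "Request:" as name(argument=value, ...), one argument or row to a line, values as JSON. apply_moves: Moves the arm, as the interface text tells. Its arguments: {"type":"object","properties":{"increments":{"type":"array"}},"required":["increments"]}

```bash
mkdir -p pics
python3 - <<'E'
from cell import *
import cv2,json
for n in("scene","top"):
    im=get_image(n); cv2.imwrite(f"pics/{n}0.png",im[:,:,::-1]); c=calibration(n); print(n,c)
s=read_state(); print(s)
E
```

```text
scene {'camera_matrix': array([[395.18912886,   0.        , 250.06900592],
       [  0.        , 395.18912886, 192.73649103],
       [  0.        ,   0.        ,   1.        ]]), 'origin': array([1030.82105174, -270.55374367,  826.3608332 ]), 'attitude': array([0.60062439, 0.00922243, 1.16067676])}
top {'camera_matrix': array([[424.68790124,   0.        , 251.73451235],
       [  0.        , 424.68790124, 189.99970475],
       [  0.        ,   0.        ,   1.        ]]), 'origin': array([ 367.24673922,  -95.15443043, 1126.404384  ]), 'attitude': array([ 0.17903186, -0.00201933, -1.57925886])}
{'clock': 0.1, 'qpos': array([ 1.25121159,  0.62923383,  0.03845588,  1.51825035, -0.02701362,
        0.9963378 , -0.02001217]), 'qd': array([ 0.00137665, -0.00174623, -0.00114302, -0.00228633, -0.00108243,
       -0.00075436,  0.00072   ]), 'tau': array([ 2.91044344e-03, -5.64526391e+01,  1.22994907e+00, -1.93972349e+01,
        1.11362227e-02,  5.53643345e-03, -7.74275406e-06]), 'eef_pos': array([ 163.08148389, -628.62915689,  230.49974717]), 'tool_rot': array([-3.13988148e+00,  1.12508963e-05,  2.53756569e-01]), 'force': array([-0.07448607,  0.23428104,  0.1526148 ]), 'torque': array([-0.00811006, -0.01220881,  0.03051964]), 'width': 85.2984944898843}
```

View pics/scene0.png

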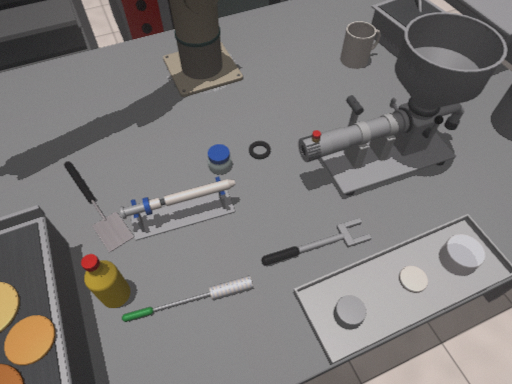

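View pics/top0.png

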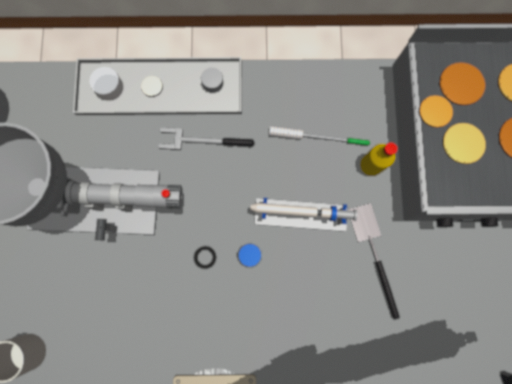

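The scene view shows the plunger at (120–235, 185–210) with its nose to the right, towards the depositor mouth at (308,148) and the red knob at (316,135). In the top view the plunger runs from (355,214) to (252,209), the sleeve mouth is at (181,196) and the knob at (166,194).

```bash
cat > h.py <<'E'
import numpy as np, cv2
from scipy.spatial.transform import Rotation as R
from cell import *
def ray(n,u,v):
    c=calibration(n); K=c["camera_matrix"]; d=np.linalg.solve(K,[u,v,1.]); d=d*[1,-1,-1]
    return np.array(c["origin"]), R.from_euler("xyz",c["attitude"]).apply(d)
def onz(n,u,v,z):
    o,d=ray(n,u,v); return o+d*(z-o[2])/d[2]
def tri(p,q):
    o1,d1=ray("scene",*p); o2,d2=ray("top",*q); d1/=np.linalg.norm(d1); d2/=np.linalg.norm(d2)
    s=np.linalg.lstsq(np.c_[d1,-d2],o2-o1,rcond=None)[0]; a=o1+s[0]*d1;b=o2+s[1]*d2
    return (a+b)/2,np.linalg.norm(a-b)
def proj(n,P):
    c=calibration(n); p=R.from_euler("xyz",c["attitude"]).inv().apply(np.array(P)-c["origin"])*[1,-1,-1]
    q=c["camera_matrix"]@p; return q[:2]/q[2]
def mask(im,col):
    h=cv2.cvtColor(im,cv2.COLOR_RGB2HSV).astype(int); H,S,V=h[...,0],h[...,1],h[...,2]
    if col=="red": return ((H<6)|(H>174))&(S>170)&(V>100)
    if col=="blue": return (H>105)&(H<125)&(S>140)&(V>50)
    if col=="white": return (S<60)&(V>170)
def blobs(m,box):
    z=np.zeros_like(m); x0,y0,x1,y1=box; z[y0:y1,x0:x1]=m[y0:y1,x0:x1]
    n,l,st,ce=cv2.connectedComponentsWithStats(z.astype(np.uint8))
    return [(st[i,4],ce[i].round(1),st[i,:4]) for i in range(1,n) if st[i,4]>5]
E
python3 - <<'E'
from h import *
S=cv2.imread("pics/scene0.png")[:,:,::-1].copy();T=cv2.imread("pics/top0.png")[:,:,::-1].copy()
print("scene red",blobs(mask(S,"red"),(300,120,330,150)));print("top red",blobs(mask(T,"red"),(150,180,180,205)))
for nm,im,b in(("S",S,(110,160,250,230)),("T",T,(240,190,370,230))):
    for c in("blue","white"): print(nm,c,blobs(mask(im,c),b))
a=cv2.resize(T[190:235,240:370],None,fx=6,fy=6,interpolation=cv2.INTER_CUBIC)
b=cv2.resize(T[170:215,70:200],None,fx=6,fy=6,interpolation=cv2.INTER_CUBIC)
cv2.imwrite("pics/c1.png",np.vstack([a,b])[:,:,::-1])
a=cv2.resize(S[165:240,110:250],None,fx=5,fy=5,interpolation=cv2.INTER_CUBIC)[:300]
b=cv2.resize(S[115:175,290:430],None,fx=5,fy=5,interpolation=cv2.INTER_CUBIC)
cv2.imwrite("pics/c2.png",np.vstack([a,b])[:,:,::-1])
E
```

```text
scene red [(np.int32(28), array([316.3, 133.2]), array([313, 131,   7,   5], dtype=int32))]
top red [(np.int32(38), array([165.4, 193.1]), array([162, 190,   7,   7], dtype=int32))]
S blue [(np.int32(11), array([217.5, 160.1]), array([213, 160,  10,   2], dtype=int32)), (np.int32(10), array([217.4, 178.8]), array([216, 177,   4,   4], dtype=int32)), (np.int32(6), array([222. , 192.5]), array([221, 192,   3,   2], dtype=int32)), (np.int32(60), array([146. , 204.2]), array([143, 198,   7,  14], dtype=int32)), (np.int32(14), array([132.9, 202.2]), array([131, 200,   4,   5], dtype=int32)), (np.int32(10), array([135.7, 215.2]), array([134, 214,   4,   3], dtype=int32))]
S white [(np.int32(464), array([197.9, 190. ]), array([164, 179,  71,  24], dtype=int32)), (np.int32(68), array([154.2, 201.9]), array([149, 198,  11,   9], dtype=int32)), (np.int32(41), array([133.5, 207.9]), array([124, 205,  20,   7], dtype=int32))]
T blue [(np.int32(7), array([344.3, 206.7]), array([343, 205,   3,   4], dtype=int32)), (np.int32(46), array([333.6, 213.4]), array([331, 207,   5,  13], dtype=int32)), (np.int32(7), array([263.4, 215.3]), array([263, 214,   2,   4], dtype=int32)), (np.int32(13), array([343.4, 220.4]), array([342, 219,   4,   4], dtype=int32))]
T white [(np.int32(926), array([291.7, 206.9]), array([250, 198,  82,  19], dtype=int32)), (np.int32(21), array([338., 206.]), array([335, 204,   7,   5], dtype=int32)), (np.int32(364), array([362. , 217.9]), array([352, 204,  18,  26], dtype=int32)), (np.int32(53), array([344.7, 213.6]), array([337, 212,  17,   4], dtype=int32)), (np.int32(756), array([298.9, 222.9]), array([255, 216,  92,  14], dtype=int32))]
```

View pics/c1.png

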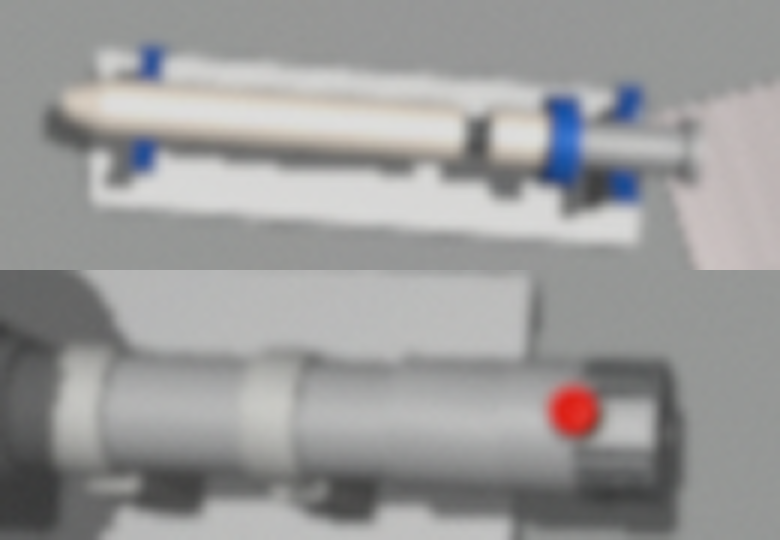

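View pics/c2.png

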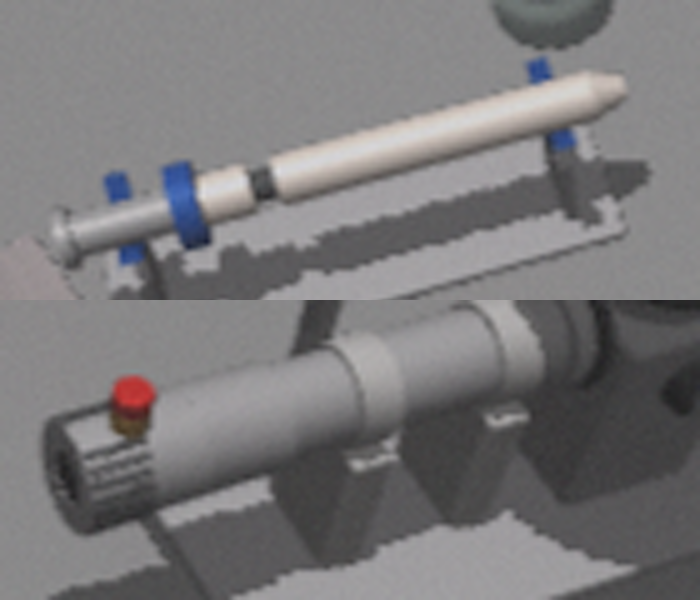

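Run:
```python
from h import *
S=cv2.imread("pics/scene0.png")[:,:,::-1].copy();T=cv2.imread("pics/top0.png")[:,:,::-1].copy()
# plunger axis, top: per-column bright/blue extent inside shank
g=T.astype(int)
def c6(x,y,x0,y0,f=6): return x0+(x+.5)/f-.5, y0+(y+.5)/f-.5
nose=c6(62,103,240,190); col=c6(550,139,240,190); fl=c6(693,151,240,190)
for n,p in(("nose",nose),("collarfront",col),("flange",fl)): print(n,onz("top",*p,75).round(1))
sn=c6(625,87,110,165,5); sc=c6(194,204,110,165,5); sf=c6(62,240,110,165,5)
for n,p,q in(("nose",sn,nose),("colfront",sc,col),("flange",sf,fl)):
    P,e=tri(p,q); print(n,P.round(1),e.round(1))
print("knob",tri((316.3,133.2),(165.4,193.1)), onz("top",165.4,193.1,176))
print("mouth scene->z130", onz("scene",*c6(65,175,290,115,5),130))
# top barrel edges
G=cv2.GaussianBlur(cv2.cvtColor(T,cv2.COLOR_RGB2GRAY),(3,1),0).astype(int)
for u in (95,102,125,135,145,152,157,170,174,178): print(u,G[178:218,u].tolist())
```

```text
nose [515. -94.  75.]
collarfront [ 498.3 -296.6   75. ]
flange [ 492.8 -355.8   75. ]
nose [514.8 -93.6  77.3] 0.7
colfront [ 497.8 -295.7   79.1] 0.1
flange [ 492.3 -354.7   78.9] 0.2
knob (array([533.66899587,  97.97678121, 177.85837221]), np.float64(1.7272358970491561)) [533.65329946  97.53050217 176.        ]
mouth scene->z130 [529.21202716  72.56451091 130.        ]
95 [182, 182, 183, 182, 172, 154, 139, 140, 150, 159, 165, 171, 175, 179, 180, 180, 175, 169, 163, 156, 149, 140, 128, 114, 97, 82, 76, 78, 78, 76, 77, 96, 134, 167, 181, 185, 186, 185, 185, 184]
102 [184, 184, 184, 184, 179, 165, 147, 140, 147, 156, 163, 169, 174, 178, 180, 181, 178, 173, 166, 159, 152, 143, 133, 120, 102, 85, 73, 69, 70, 75, 85, 100, 127, 159, 179, 186, 187, 187, 186, 177]
125 [186, 185, 186, 186, 184, 174, 156, 138, 137, 147, 155, 162, 169, 174, 180, 183, 183, 180, 176, 168, 161, 153, 144, 134, 121, 104, 89, 84, 86, 85, 80, 75, 87, 121, 159, 183, 190, 191, 191, 191]
135 [188, 188, 187, 187, 186, 184, 174, 157, 146, 150, 158, 164, 170, 176, 181, 185, 185, 182, 176, 169, 163, 156, 149, 141, 130, 11
[... 555 characters left out ...]
, 187, 190, 189, 184, 177, 170, 163, 156, 149, 142, 133, 122, 107, 93, 85, 84, 86, 88, 96, 114, 126, 131, 131, 131, 130]
170 [150, 150, 151, 150, 149, 143, 124, 100, 90, 96, 105, 106, 105, 118, 130, 131, 133, 140, 152, 164, 163, 142, 119, 117, 114, 99, 89, 80, 69, 62, 68, 78, 84, 88, 100, 124, 143, 150, 150, 150]
174 [150, 151, 150, 150, 149, 143, 126, 103, 91, 94, 103, 106, 111, 137, 164, 179, 187, 191, 192, 188, 176, 151, 126, 120, 116, 100, 93, 84, 70, 65, 71, 81, 86, 87, 94, 111, 132, 146, 150, 151]
178 [151, 151, 151, 150, 149, 145, 129, 107, 94, 92, 97, 103, 108, 125, 144, 154, 156, 157, 156, 155, 148, 132, 112, 103, 102, 96, 91, 84, 74, 69, 71, 79, 84, 86, 89, 100, 124, 142, 150, 151]
```

Request:
apply_moves(
  increments=[
    {"tx":0.341,"ty":0.399,"tz":0,"rz":14.15,"claw":0.085},
    {"tx":0.341,"ty":0.399,"tz":0,"rz":14.15,"claw":0.085},
    {"tx":0.341,"ty":0.399,"tz":0,"rz":14.15,"claw":0.085},
    {"tx":0.341,"ty":0.399,"tz":0,"rz":14.15,"claw":0.085},
    {"tx":0.341,"ty":0.399,"tz":0,"rz":14.15,"claw":0.085},
    {"tx":0.341,"ty":0.399,"tz":0,"rz":14.15,"claw":0.085},
    {"tx":0.341,"ty":0.399,"tz":0,"rz":14.15,"claw":0.085},
    {"tx":0.341,"ty":0.399,"tz":0,"rz":14.15,"claw":0.085},
    {"tx":0.341,"ty":0.399,"tz":0,"rz":14.15,"claw":0.085},
    {"tx":0.341,"ty":0.399,"tz":0,"rz":14.15,"claw":0.085},
    {"tx":0.341,"ty":0.399,"tz":0,"rz":14.15,"claw":0.085},
    {"tx":0.341,"ty":0.399,"tz":0,"rz":14.15,"claw":0.085},
  ],
)

```text
$.increments[0]: bad value
```

Run:
```python
from h import *
for p in ((95,192.3),(125,193.8),(152,194.6),(174,195.6),(182,196)): print(p,onz("top",*p,130).round(1))
```

```text
(95, 192.3) [545.  274.4 130. ]
(125, 193.8) [540.8 202.9 130. ]
(152, 194.6) [538.3 138.6 130. ]
(174, 195.6) [535.5  86.2 130. ]
(182, 196) [534.4  67.2 130. ]
```

Request:
apply_moves(
  increments=[
    {"tx":0.341,"ty":0.399,"tz":0,"rx":0,"ry":0,"rz":14.15,"claw":0.085},
    {"tx":0.341,"ty":0.399,"tz":0,"rx":0,"ry":0,"rz":14.15,"claw":0.085},
    {"tx":0.341,"ty":0.399,"tz":0,"rx":0,"ry":0,"rz":14.15,"claw":0.085},
    {"tx":0.341,"ty":0.399,"tz":0,"rx":0,"ry":0,"rz":14.15,"claw":0.085},
    {"tx":0.341,"ty":0.399,"tz":0,"rx":0,"ry":0,"rz":14.15,"claw":0.085},
    {"tx":0.341,"ty":0.399,"tz":0,"rx":0,"ry":0,"rz":14.15,"claw":0.085},
    {"tx":0.341,"ty":0.399,"tz":0,"rx":0,"ry":0,"rz":14.15,"claw":0.085},
    {"tx":0.341,"ty":0.399,"tz":0,"rx":0,"ry":0,"rz":14.15,"claw":0.085},
    {"tx":0.341,"ty":0.399,"tz":0,"rx":0,"ry":0,"rz":14.15,"claw":0.085},
    {"tx":0.341,"ty":0.399,"tz":0,"rx":0,"ry":0,"rz":14.15,"claw":0.085},
    {"tx":0.341,"ty":0.399,"tz":0,"rx":0,"ry":0,"rz":14.15,"claw":0.085},
    {"tx":0.341,"ty":0.399,"tz":0,"rx":0,"ry":0,"rz":14.15,"claw":0.085},
  ],
)

```text
clock: 1.3
eef_pos: [507.2, -225.2, 231.2]
tool_rot: [3.14, -0.003, 1.496]
force: [0.2, -0.0, -0.7]
width: 85.1
```

Request:
apply_moves(
  increments=[
    {"tx":0,"ty":0,"tz":-0.04,"rx":0,"ry":0,"rz":0,"claw":0.085},
    {"tx":0,"ty":0,"tz":-0.08,"rx":0,"ry":0,"rz":0,"claw":0.085},
    {"tx":0,"ty":0,"tz":-0.12,"rx":0,"ry":0,"rz":0,"claw":0.07},
    {"tx":0,"ty":0,"tz":-0.15,"rx":0,"ry":0,"rz":0,"claw":0.07},
    {"tx":0,"ty":0,"tz":-0.15,"rx":0,"ry":0,"rz":0,"claw":0.07},
  ],
)

```text
clock: 1.8
eef_pos: [500.2, -230.1, 77.5]
tool_rot: [-3.133, -0.002, 1.488]
force: [-0.9, 1.5, -0.2]
width: 69.9
```

Run:
```python
from h import *
S=get_image("scene");T=get_image("top");s=read_state();print(s["eef_pos"],s["tool_rot"],s["force"])
a=cv2.resize(T[150:260,240:380],None,fx=5,fy=5,interpolation=cv2.INTER_CUBIC)[:300]
b=cv2.resize(S[130:230,110:250],None,fx=5,fy=5,interpolation=cv2.INTER_CUBIC)[150:450]
cv2.imwrite("pics/c3.png",np.vstack([a,b])[:,:,::-1])
```

```text
[ 503.75513928 -230.79454632   81.41546597] [-3.14056201e+00  3.55291540e-05  1.48780647e+00] [0.12793855 0.6588026  0.25089849]
```

View pics/c3.png

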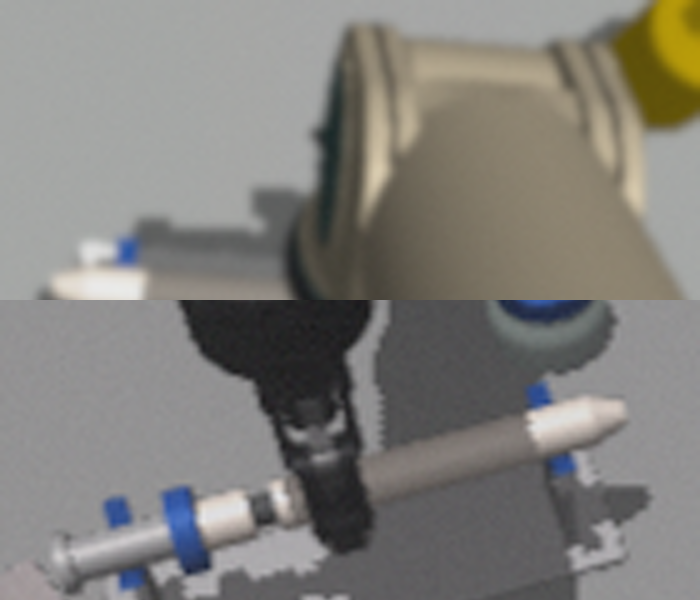

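The fingers straddle the shank just ahead of the groove: in the crop the near finger is at (340,490), and the groove (265,503) and collar stay clear. Next I lower and close.

Request:
apply_moves(
  increments=[
    {"tx":0,"ty":0,"tz":-0.015,"rx":0,"ry":0,"rz":0,"claw":0.07},
    {"tx":0,"ty":0,"tz":-0.025,"rx":0,"ry":0,"rz":0,"claw":0.07},
    {"tx":0,"ty":0,"tz":-0.025,"rx":0,"ry":0,"rz":0,"claw":0.06},
    {"tx":0,"ty":0,"tz":-0.025,"rx":0,"ry":0,"rz":0,"claw":0.04},
    {"tx":0,"ty":0,"tz":-0.025,"rx":0,"ry":0,"rz":0,"claw":0.03},
    {"tx":0,"ty":0,"tz":-0.025,"rx":0,"ry":0,"rz":0,"claw":0.015},
    {"tx":0,"ty":0,"tz":-0.025,"rx":0,"ry":0,"rz":0,"claw":0.015},
    {"tx":0,"ty":0,"tz":-0.025,"rx":0,"ry":0,"rz":0,"claw":0.015},
    {"tx":0,"ty":0,"tz":-0.025,"rx":0,"ry":0,"rz":0,"claw":0.015},
    {"tx":0,"ty":0,"tz":-0.025,"rx":0,"ry":0,"rz":0,"claw":0.015},
  ],
)

```text
clock: 2.9
eef_pos: [501.5, -230.2, 57.0]
tool_rot: [-3.137, 0.0, 1.488]
force: [-5.4, 1.5, 8.0]
width: 22.4
```

Request:
apply_moves(
  increments=[
    {"tx":0,"ty":0,"tz":0.02,"rx":0,"ry":0,"rz":0,"claw":0.015},
    {"tx":0,"ty":0,"tz":0.04,"rx":0,"ry":0,"rz":0,"claw":0.015},
    {"tx":0,"ty":0,"tz":0.055,"rx":0,"ry":0,"rz":0,"claw":0.015},
    {"tx":0.005,"ty":0.03,"tz":0.055,"rx":0,"ry":0,"rz":0.36,"claw":0.015},
    {"tx":0.011,"ty":0.07,"tz":0.055,"rx":0,"ry":0,"rz":0.36,"claw":0.015},
    {"tx":0.017,"ty":0.11,"tz":0.055,"rx":0,"ry":0,"rz":0.36,"claw":0.015},
    {"tx":0.0225,"ty":0.135,"tz":0.055,"rx":0,"ry":0,"rz":0.36,"claw":0.015},
    {"tx":0.0225,"ty":0.135,"tz":0.055,"rx":0,"ry":0,"rz":0.36,"claw":0.015},
    {"tx":0.0225,"ty":0.135,"tz":0.055,"rx":0,"ry":0,"rz":0.36,"claw":0.015},
    {"tx":0.0225,"ty":0.135,"tz":0.055,"rx":0,"ry":0,"rz":0.36,"claw":0.015},
  ],
)

```text
clock: 3.9
eef_pos: [526.2, -96.7, 111.3]
tool_rot: [-3.141, 0.001, 1.518]
force: [0.9, -0.8, -3.1]
width: 22.2
```

Run:
```python
from h import *
S=get_image("scene");T=get_image("top");s=read_state();print(s["eef_pos"],s["tool_rot"],s["force"],s["torque"],s["width"])
cv2.imwrite("pics/s4.png",S[:,:,::-1]);cv2.imwrite("pics/t4.png",T[:,:,::-1])
a=cv2.resize(T[160:230,120:280],None,fx=5,fy=5,interpolation=cv2.INTER_CUBIC)[:300]
b=cv2.resize(S[110:210,200:360],None,fx=5,fy=5,interpolation=cv2.INTER_CUBIC)[:300]
cv2.imwrite("pics/c4.png",np.vstack([a,b])[:,:,::-1])
```

```text
[526.24735487 -96.87926854 111.22790156] [-3.14106789e+00  8.11742432e-04  1.51751807e+00] [ 0.96065718 -0.13324684 -2.46512089] [ 0.00055423 -0.04248428  0.01188047] 22.033607553023693
```

View pics/c4.png

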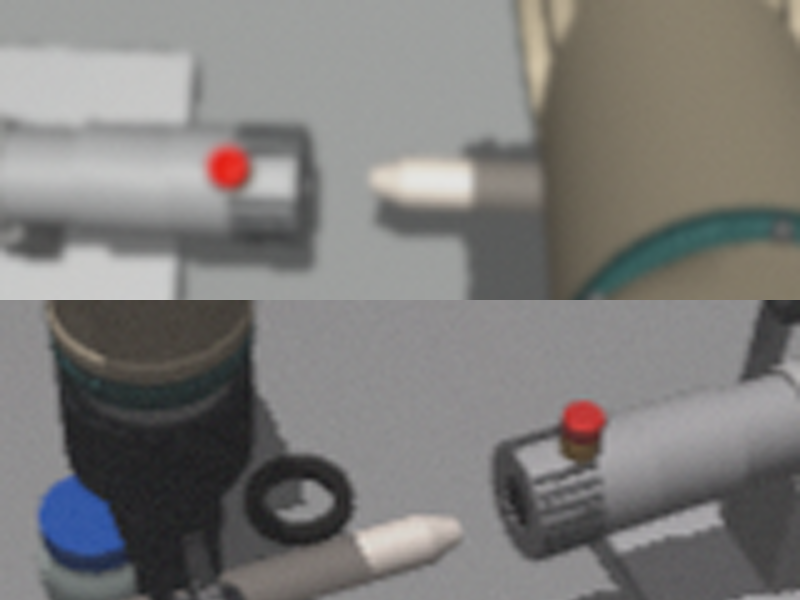

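The top crop shows the nose at (372,178) and the sleeve's mouth end at about (312,181). In the scene crop the nose is at (462,528) and the mouth centre near (514,499), so the plunger looks low. I'll measure both centre lines from intensity edges in the two views.

Run:
```python
from h import *
S=cv2.cvtColor(cv2.imread("pics/s4.png"),cv2.COLOR_BGR2GRAY);T=cv2.cvtColor(cv2.imread("pics/t4.png"),cv2.COLOR_BGR2GRAY)
def prof(n,I,u,v0,v1): print(n,u,v0,I[v0:v1,u].tolist())
for u in (200,205,210,220,225): prof("Tp",T,u,184,208)
for u in (277,281,285,288): prof("Sp",S,u,204,228)
for u in (305,308,325,335,345): prof("Sb",S,u,128,168)
```

```text
Tp 200 184 [157, 158, 158, 159, 159, 157, 159, 169, 188, 206, 217, 221, 221, 215, 198, 174, 143, 111, 94, 92, 91, 94, 108, 134]
Tp 205 184 [158, 158, 158, 158, 159, 159, 162, 175, 197, 215, 224, 228, 227, 222, 211, 188, 158, 125, 100, 93, 92, 92, 108, 131]
Tp 210 184 [159, 158, 158, 157, 158, 159, 158, 168, 189, 211, 222, 227, 227, 223, 214, 195, 165, 129, 102, 92, 92, 92, 105, 130]
Tp 220 184 [160, 159, 157, 152, 137, 116, 98, 98, 109, 122, 129, 135, 138, 135, 131, 122, 112, 101, 95, 91, 91, 91, 92, 91]
Tp 225 184 [145, 147, 147, 140, 123, 103, 93, 94, 106, 119, 128, 135, 137, 136, 132, 124, 115, 104, 95, 91, 92, 90, 92, 93]
Sp 277 204 [80, 84, 80, 82, 130, 143, 142, 140, 141, 143, 144, 142, 143, 141, 144, 141, 144, 143, 143, 141, 144, 143, 144, 142]
Sp 281 204 [82, 82, 132, 141, 143, 142, 142, 141, 143, 143, 143, 144, 143, 144, 143, 143, 143, 144, 142, 139, 144, 143, 143, 143]
Sp 285 204 [141, 143, 142, 142, 141, 144, 141, 143, 142, 143, 142, 141, 141, 142, 144, 143, 142, 141, 141, 141, 142, 142, 142, 144]
Sp 288 204 [142, 143, 144, 146, 142, 143, 141, 142, 143, 142, 143, 142, 141,
[... 334 characters left out ...]
 167, 160, 105, 94, 145, 125, 91, 113, 111, 80, 95, 96, 78, 75, 71, 65, 66, 61, 70, 130, 142, 144, 144, 141, 143]
Sb 325 128 [140, 140, 141, 137, 142, 148, 157, 160, 164, 165, 165, 163, 165, 162, 158, 154, 148, 143, 140, 129, 121, 115, 107, 96, 86, 78, 71, 84, 147, 164, 162, 164, 115, 93, 91, 80, 72, 69, 75, 76]
Sb 335 128 [134, 141, 150, 157, 159, 162, 164, 164, 164, 162, 157, 154, 149, 145, 139, 133, 128, 119, 112, 102, 92, 84, 73, 66, 102, 149, 162, 162, 164, 113, 92, 93, 93, 93, 95, 95, 94, 91, 89, 93]
Sb 345 128 [150, 157, 160, 163, 164, 166, 162, 159, 156, 151, 146, 141, 136, 129, 121, 117, 108, 95, 87, 73, 66, 69, 73, 73, 71, 70, 68, 76, 83, 91, 92, 92, 91, 93, 95, 91, 90, 93, 93, 91]
```

Run:
```python
from h import *
S=cv2.cvtColor(cv2.imread("pics/s4.png"),cv2.COLOR_BGR2GRAY)
for u in (258,264,270,274,278,282,286,290): print(u,148,S[148:178,u].tolist())
for u in (315,320,325,330,335,340): print("b",u,118,S[118:160,u].tolist())
for p in ((303,150),(303,151.3),(325,143.9)): print(onz("scene",*p,130))
print(proj("scene",[534.4,67.2,130]),proj("scene",[538.3,138.6,130]),proj("scene",[527+6.5,36,130]),proj("scene",[527+6.5,36,125]),proj("scene",[527+1.5,36,130]))
```

```text
258 148 [80, 81, 78, 103, 135, 140, 93, 50, 44, 34, 34, 72, 100, 111, 118, 118, 124, 121, 118, 110, 103, 95, 85, 79, 79, 78, 81, 80, 82, 81]
264 148 [137, 141, 141, 142, 129, 74, 47, 44, 37, 36, 79, 105, 118, 122, 122, 121, 118, 111, 105, 99, 87, 115, 137, 141, 140, 140, 122, 88, 82, 79]
270 148 [86, 82, 97, 74, 94, 104, 132, 142, 139, 117, 113, 119, 122, 121, 116, 115, 109, 99, 89, 102, 133, 141, 143, 143, 141, 139, 142, 142, 141, 143]
274 148 [139, 141, 143, 143, 142, 141, 141, 166, 200, 211, 212, 212, 204, 186, 170, 132, 110, 90, 115, 137, 141, 140, 143, 143, 141, 140, 141, 140, 141, 142]
278 148 [142, 138, 141, 142, 140, 142, 174, 200, 211, 214, 209, 198, 184, 165, 143, 115, 88, 122, 139, 141, 142, 141, 140, 141, 140, 142, 142, 141, 141, 141]
282 148 [142, 142, 143, 142, 143, 184, 206, 213, 213, 210, 194, 182, 161, 140, 110, 91, 131, 143, 140, 138, 141, 143, 140, 141, 141, 141, 142, 143, 141, 140]
286 148 [141, 143, 140, 143, 140, 180, 198, 194, 193, 184, 167, 152, 129, 102, 92, 133, 142, 145, 141, 140, 143, 142, 141, 141, 141, 145, 143, 143, 142, 141]
290 148 [142, 142, 144, 142
[... 962 characters left out ...]
116, 92]
b 335 118 [142, 141, 142, 142, 140, 142, 142, 139, 141, 141, 134, 141, 150, 157, 159, 162, 164, 164, 164, 162, 157, 154, 149, 145, 139, 133, 128, 119, 112, 102, 92, 84, 73, 66, 102, 149, 162, 162, 164, 113, 92, 93]
b 340 118 [139, 140, 143, 140, 143, 141, 142, 140, 140, 133, 143, 154, 155, 161, 163, 166, 165, 166, 159, 159, 154, 149, 143, 138, 132, 125, 117, 108, 100, 91, 81, 71, 75, 144, 162, 161, 165, 161, 116, 95, 92, 93]
[530.65558963  72.8411837  130.        ]
[534.12157696  71.01201773 130.        ]
[534.93643736 128.275681   130.        ]
[301.58229736 151.90114322] [329.59932259 143.53694696] [289.2337083  155.88407112] [289.07530557 157.28625074] [288.24851235 154.33993826]
```

Request:
apply_moves(
  increments=[
    {"tx":-0.0035,"ty":0,"tz":0.002,"rx":0,"ry":0,"rz":0,"claw":0.015},
    {"tx":-0.003,"ty":0.01,"tz":0.002,"rx":0,"ry":0,"rz":0,"claw":0.015},
    {"tx":-0.0025,"ty":0.02,"tz":0.002,"rx":0,"ry":0,"rz":0,"claw":0.015},
    {"tx":-0.002,"ty":0.03,"tz":0.002,"rx":0,"ry":0,"rz":0,"claw":0.015},
    {"tx":-0.0018,"ty":0.035,"tz":0.002,"rx":0,"ry":0,"rz":0,"claw":0.015},
    {"tx":-0.0015,"ty":0.04,"tz":0.002,"rx":0,"ry":0,"rz":0,"claw":0.015},
    {"tx":-0.0014,"ty":0.042,"tz":0.002,"rx":0,"ry":0,"rz":0,"claw":0.015},
    {"tx":-0.0014,"ty":0.042,"tz":0.002,"rx":0,"ry":0,"rz":0,"claw":0.015},
  ],
)

```text
clock: 4.8
eef_pos: [525.3, -52.9, 113.3]
tool_rot: [-3.142, 0.0, 1.521]
force: [0.3, 0.4, -3.3]
width: 22.4
```

Run:
```python
from h import *
S=get_image("scene");T=get_image("top");s=read_state();print(s["eef_pos"],s["tool_rot"],s["force"],s["torque"],s["width"])
cv2.imwrite("pics/s5.png",S[:,:,::-1]);cv2.imwrite("pics/t5.png",T[:,:,::-1])
a=cv2.resize(T[170:220,140:240],None,fx=8,fy=6,interpolation=cv2.INTER_CUBIC)[:300]
b=cv2.resize(S[120:170,260:360],None,fx=8,fy=6,interpolation=cv2.INTER_CUBIC)[:300]
cv2.imwrite("pics/c5.png",np.vstack([a,b])[:,:,::-1])
```

```text
[525.2806037  -53.58842574 113.27129932] [-3.14147974e+00  3.22961733e-04  1.51957208e+00] [ 0.75381153 -0.74461958 -2.90143133] [ 0.01169257 -0.05383933 -0.01949618] 22.134153422116828
```

View pics/c5.png

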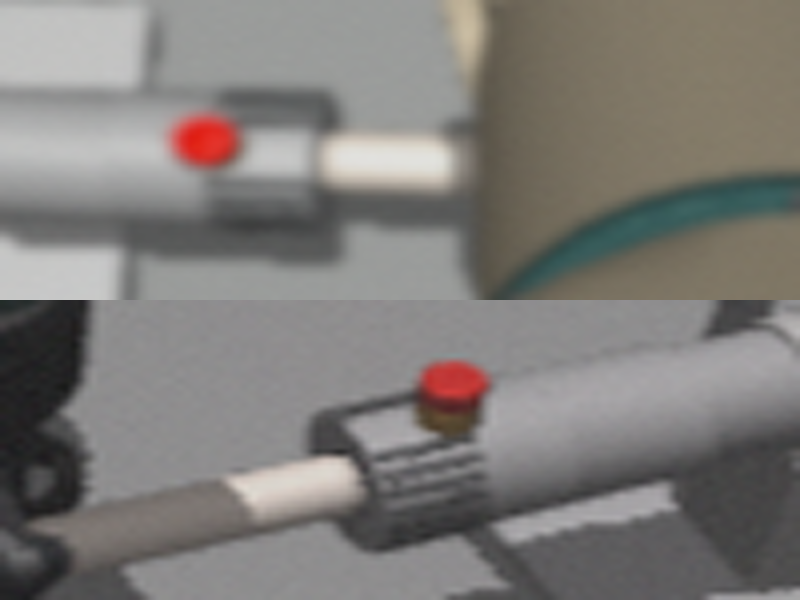

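The nose is in the mouth in both views with almost no side force. I'll feed it in, watching the force.

Request:
apply_moves(
  increments=[
    {"tx":0.0003,"ty":0.005,"tz":0,"rx":0,"ry":0,"rz":0,"claw":0.015},
    {"tx":0.0005,"ty":0.01,"tz":0,"rx":0,"ry":0,"rz":0,"claw":0.015},
    {"tx":0.0006,"ty":0.013,"tz":0,"rx":0,"ry":0,"rz":0,"claw":0.015},
    {"tx":0.0006,"ty":0.013,"tz":0,"rx":0,"ry":0,"rz":0,"claw":0.015},
  ],
)

```text
clock: 5.3
eef_pos: [526.0, -39.2, 113.3]
tool_rot: [3.142, -0.001, 1.521]
force: [0.9, -0.3, -3.9]
width: 22.4
```

Request:
apply_moves(
  increments=[
    {"tx":0.0003,"ty":0.005,"tz":0,"rx":0,"ry":0,"rz":0,"claw":0.015},
    {"tx":0.0005,"ty":0.01,"tz":0,"rx":0,"ry":0,"rz":0,"claw":0.015},
    {"tx":0.0006,"ty":0.013,"tz":0,"rx":0,"ry":0,"rz":0,"claw":0.015},
    {"tx":0.0006,"ty":0.013,"tz":0,"rx":0,"ry":0,"rz":0,"claw":0.015},
  ],
)

```text
clock: 5.7
eef_pos: [526.2, -26.9, 113.2]
tool_rot: [-3.141, 0.0, 1.521]
force: [-0.5, 1.0, -4.7]
width: 22.2
```

Request:
apply_moves(
  increments=[
    {"tx":0.0003,"ty":0.006,"tz":0,"rx":0,"ry":0,"rz":0,"claw":0.015},
    {"tx":0.0006,"ty":0.012,"tz":0,"rx":0,"ry":0,"rz":0,"claw":0.015},
    {"tx":0.0009,"ty":0.018,"tz":0,"rx":0,"ry":0,"rz":0,"claw":0.015},
    {"tx":0.0009,"ty":0.018,"tz":0,"rx":0,"ry":0,"rz":0,"claw":0.015},
  ],
)

```text
clock: 6.1
eef_pos: [527.6, -6.9, 113.3]
tool_rot: [3.141, -0.002, 1.522]
force: [-0.9, 1.5, -6.1]
width: 21.9
```

Request:
apply_moves(
  increments=[
    {"tx":0.0003,"ty":0.006,"tz":0,"rx":0,"ry":0,"rz":0,"claw":0.015},
    {"tx":0.0006,"ty":0.012,"tz":0,"rx":0,"ry":0,"rz":0,"claw":0.015},
    {"tx":0.0009,"ty":0.018,"tz":0,"rx":0,"ry":0,"rz":0,"claw":0.015},
    {"tx":0.0009,"ty":0.018,"tz":0,"rx":0,"ry":0,"rz":0,"claw":0.015},
  ],
)

```text
clock: 6.5
eef_pos: [528.5, 10.7, 113.3]
tool_rot: [3.141, -0.001, 1.522]
force: [0.1, 1.6, -5.0]
width: 22.1
```

Run:
```python
from h import *
S=get_image("scene");T=get_image("top");s=read_state();print(s["eef_pos"],s["tool_rot"],s["force"],s["torque"],s["width"])
cv2.imwrite("pics/s6.png",S[:,:,::-1]);cv2.imwrite("pics/t6.png",T[:,:,::-1])
a=cv2.resize(T[150:250,120:280],None,fx=5,fy=5,interpolation=cv2.INTER_CUBIC)[50:350]
b=cv2.resize(S[110:210,200:360],None,fx=5,fy=5,interpolation=cv2.INTER_CUBIC)[:300]
cv2.imwrite("pics/c6.png",np.vstack([a,b])[:,:,::-1])
```

```text
[528.45659396  10.07545015 113.30833381] [ 3.14130644e+00 -1.23106244e-03  1.52125413e+00] [-0.91004028  0.87991926 -5.12619816] [0.12097095 0.06702672 0.07667589] 22.015212570932874
```

View pics/c6.png

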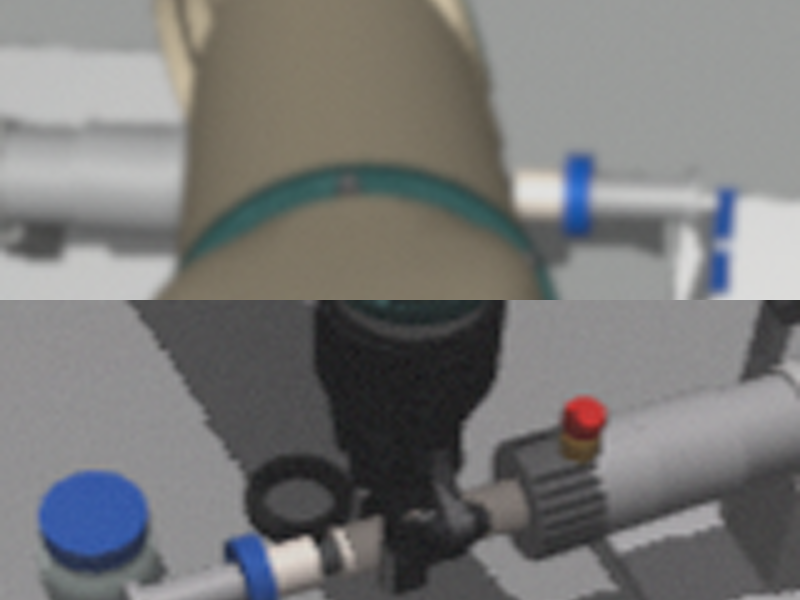

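Request:
apply_moves(
  increments=[
    {"tx":0.0003,"ty":0.006,"tz":0,"rx":0,"ry":0,"rz":0,"claw":0.015},
    {"tx":0.0006,"ty":0.012,"tz":0,"rx":0,"ry":0,"rz":0,"claw":0.015},
    {"tx":0.0009,"ty":0.018,"tz":0,"rx":0,"ry":0,"rz":0,"claw":0.015},
    {"tx":0.0012,"ty":0.024,"tz":0,"rx":0,"ry":0,"rz":0,"claw":0.015},
    {"tx":0.0012,"ty":0.024,"tz":0,"rx":0,"ry":0,"rz":0,"claw":0.015},
    {"tx":0.0012,"ty":0.024,"tz":0,"rx":0,"ry":0,"rz":0,"claw":0.015},
  ],
)

```text
clock: 7.2
eef_pos: [529.7, 33.9, 113.3]
tool_rot: [3.141, -0.001, 1.521]
force: [-0.0, 1.5, -6.0]
width: 22.2
```

Request:
apply_moves(
  increments=[
    {"tx":0,"ty":0,"tz":0,"rx":0,"ry":0,"rz":0,"claw":0.03},
    {"tx":0,"ty":0,"tz":0,"rx":0,"ry":0,"rz":0,"claw":0.045},
    {"tx":0,"ty":0,"tz":0,"rx":0,"ry":0,"rz":0,"claw":0.065},
    {"tx":0,"ty":0,"tz":0,"rx":0,"ry":0,"rz":0,"claw":0.065},
    {"tx":0,"ty":0,"tz":0.03,"rx":0,"ry":0,"rz":0,"claw":0.065},
    {"tx":0,"ty":0,"tz":0.06,"rx":0,"ry":0,"rz":0,"claw":0.065},
    {"tx":-0.0025,"ty":-0.05,"tz":0.06,"rx":0,"ry":0,"rz":0,"claw":0.065},
    {"tx":-0.005,"ty":-0.101,"tz":0.06,"rx":0,"ry":0,"rz":0,"claw":0.065},
    {"tx":-0.005,"ty":-0.101,"tz":0.06,"rx":0,"ry":0,"rz":0,"claw":0.065},
    {"tx":-0.005,"ty":-0.101,"tz":0.06,"rx":0,"ry":0,"rz":0,"claw":0.065},
  ],
)

```text
clock: 8.2
eef_pos: [524.4, -70.2, 173.4]
tool_rot: [3.141, 0.0, 1.516]
force: [0.5, 0.7, -1.0]
width: 65.1
```

Run:
```python
from h import *
S=get_image("scene");T=get_image("top");s=read_state();print(s["eef_pos"],s["tool_rot"],s["force"],s["width"])
cv2.imwrite("pics/s7.png",S[:,:,::-1]);cv2.imwrite("pics/t7.png",T[:,:,::-1])
print("Sblue",blobs(mask(S,"blue"),(220,150,310,210)),"Tblue",blobs(mask(T,"blue"),(180,180,240,215)))
a=cv2.resize(T[150:250,150:310],None,fx=5,fy=5,interpolation=cv2.INTER_CUBIC)[50:350]
b=cv2.resize(S[120:190,190:350],None,fx=5,fy=5,interpolation=cv2.INTER_CUBIC)[:300]
cv2.imwrite("pics/c7.png",np.vstack([a,b])[:,:,::-1])
```

```text
[524.70697112 -67.01037316 173.4287017 ] [ 3.14122564e+00 -1.02496289e-03  1.52107588e+00] [ 0.45428703 -0.22560183  1.53865635] 64.98032682883414
Sblue [(np.int32(85), array([223.6, 154.4]), array([220, 150,   9,  11], dtype=int32)), (np.int32(33), array([260. , 163.8]), array([258, 160,   6,  10], dtype=int32)), (np.int32(11), array([221.7, 192.1]), array([220, 191,   5,   3], dtype=int32))] Tblue []
```

View pics/c7.png

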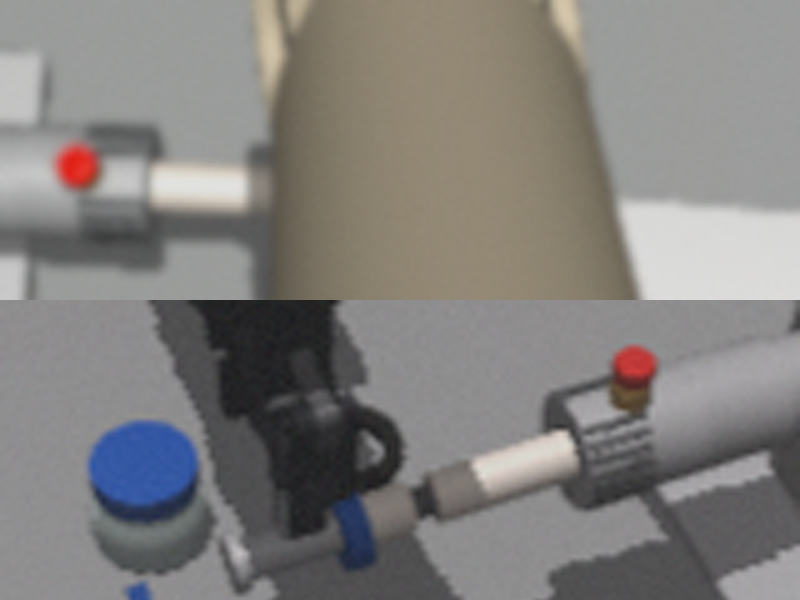

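The plunger stays put with its tail drooping a degree or two. In the scene crop the collar is at (355,533) and the flange at (235,558), with the fingers above the tail between them. I'll lower a few mm below the line, grip and lift it back into line.

Request:
apply_moves(
  increments=[
    {"tx":0,"ty":0,"tz":-0.03,"rx":0,"ry":0,"rz":0,"claw":0.065},
    {"tx":0,"ty":0,"tz":-0.055,"rx":0,"ry":0,"rz":0,"claw":0.065},
    {"tx":0,"ty":0,"tz":-0.064,"rx":0,"ry":0,"rz":0,"claw":0.065},
    {"tx":0,"ty":0,"tz":-0.064,"rx":0,"ry":0,"rz":0,"claw":0.065},
  ],
)

```text
clock: 8.7
eef_pos: [523.8, -66.6, 108.3]
tool_rot: [-3.139, -0.001, 1.522]
force: [-0.4, 1.2, 0.5]
width: 64.8
```

Request:
apply_moves(
  increments=[
    {"tx":0,"ty":0,"tz":0,"rx":0,"ry":0,"rz":0,"claw":0.04},
    {"tx":0,"ty":0,"tz":0,"rx":0,"ry":0,"rz":0,"claw":0.03},
    {"tx":0,"ty":0,"tz":0,"rx":0,"ry":0,"rz":0,"claw":0.012},
    {"tx":0,"ty":0,"tz":0,"rx":0,"ry":0,"rz":0,"claw":0.012},
    {"tx":0,"ty":0,"tz":0,"rx":0,"ry":0,"rz":0,"claw":0.012},
    {"tx":0,"ty":0,"tz":0,"rx":0,"ry":0,"rz":0,"claw":0.012},
  ],
)

```text
clock: 9.3
eef_pos: [525.0, -68.2, 109.8]
tool_rot: [3.14, -0.0, 1.52]
force: [0.3, 0.2, 3.6]
width: 18.0
```

Request:
apply_moves(
  increments=[
    {"tx":0,"ty":0,"tz":0.002,"rx":0,"ry":0,"rz":0,"claw":0.012},
    {"tx":0,"ty":0,"tz":0.004,"rx":0,"ry":0,"rz":0,"claw":0.012},
    {"tx":0,"ty":0,"tz":0.004,"rx":0,"ry":0,"rz":0,"claw":0.012},
    {"tx":0,"ty":0,"tz":0.004,"rx":0,"ry":0,"rz":0,"claw":0.012},
  ],
)

```text
clock: 9.7
eef_pos: [524.5, -68.2, 113.2]
tool_rot: [-3.141, -0.0, 1.52]
force: [0.4, -0.3, -1.0]
width: 18.1
```

Run:
```python
from h import *
S=get_image("scene");s=read_state();print(s["eef_pos"],s["tool_rot"],s["force"],s["torque"],s["width"])
cv2.imwrite("pics/s8.png",S[:,:,::-1])
G=cv2.cvtColor(S,cv2.COLOR_RGB2GRAY)
for u in (272,276,287,292,296,300): print(u,140,G[140:172,u].tolist())
```

```text
[524.4846819  -68.20766485 113.16205777] [-3.14142312e+00 -5.96459896e-05  1.51988792e+00] [ 1.43382267 -0.60296404 -2.38596393] [-0.03575499 -0.13508391 -0.07600881] 17.896862021177434
272 140 [141, 141, 140, 141, 141, 141, 142, 141, 141, 142, 141, 140, 140, 141, 143, 142, 143, 102, 75, 92, 102, 102, 108, 105, 97, 88, 123, 139, 139, 119, 111, 87]
276 140 [143, 142, 142, 139, 143, 143, 142, 140, 141, 140, 140, 142, 144, 121, 110, 106, 88, 79, 63, 56, 53, 47, 60, 112, 139, 141, 142, 142, 141, 142, 141, 141]
287 140 [141, 142, 144, 141, 139, 141, 142, 142, 143, 140, 169, 196, 209, 213, 212, 200, 187, 170, 146, 119, 91, 115, 137, 143, 141, 142, 141, 141, 142, 141, 142, 142]
292 140 [141, 141, 142, 142, 141, 141, 142, 141, 147, 186, 208, 213, 214, 206, 195, 178, 155, 134, 104, 97, 132, 144, 140, 142, 142, 143, 142, 142, 141, 143, 141, 143]
296 140 [139, 143, 141, 141, 144, 143, 140, 155, 195, 208, 215, 213, 203, 188, 172, 148, 127, 94, 108, 135, 139, 142, 139, 141, 141, 142, 141, 143, 141, 143, 143, 139]
300 140 [75, 72, 71, 73, 71, 68, 145, 196, 211, 215, 211, 200, 183, 166, 144, 116, 87, 125, 139, 142, 142, 142, 141, 144, 141, 141, 142, 143, 142, 145, 145, 140]
```

Request:
apply_moves(
  increments=[
    {"tx":0.0003,"ty":0.006,"tz":0,"rx":0,"ry":0,"rz":0,"claw":0.012},
    {"tx":0.0006,"ty":0.012,"tz":0,"rx":0,"ry":0,"rz":0,"claw":0.012},
    {"tx":0.0009,"ty":0.018,"tz":0,"rx":0,"ry":0,"rz":0,"claw":0.012},
    {"tx":0.0009,"ty":0.018,"tz":0,"rx":0,"ry":0,"rz":0,"claw":0.012},
  ],
)

```text
clock: 10.15
eef_pos: [525.7, -48.8, 113.5]
tool_rot: [3.141, -0.001, 1.522]
force: [-0.0, -1.0, 0.2]
width: 18.3
```

Request:
apply_moves(
  increments=[
    {"tx":0.0003,"ty":0.006,"tz":0,"rx":0,"ry":0,"rz":0,"claw":0.012},
    {"tx":0.0006,"ty":0.012,"tz":0,"rx":0,"ry":0,"rz":0,"claw":0.012},
    {"tx":0.0009,"ty":0.018,"tz":0,"rx":0,"ry":0,"rz":0,"claw":0.012},
    {"tx":0.0009,"ty":0.018,"tz":0,"rx":0,"ry":0,"rz":0,"claw":0.012},
  ],
)

```text
clock: 10.55
eef_pos: [526.4, -32.7, 113.9]
tool_rot: [3.141, 0.001, 1.52]
force: [-1.1, -4.2, 5.0]
width: 18.2
```

Request:
apply_moves(
  increments=[
    {"tx":0.0003,"ty":0.005,"tz":0,"rx":0,"ry":0,"rz":0,"claw":0.012},
    {"tx":0.0005,"ty":0.01,"tz":0,"rx":0,"ry":0,"rz":0,"claw":0.012},
    {"tx":0.0007,"ty":0.014,"tz":0,"rx":0,"ry":0,"rz":0,"claw":0.012},
    {"tx":0.0007,"ty":0.014,"tz":0,"rx":0,"ry":0,"rz":0,"claw":0.012},
  ],
)

```text
clock: 10.95
eef_pos: [527.0, -20.5, 114.3]
tool_rot: [3.141, 0.003, 1.519]
force: [-2.3, -8.7, 8.9]
width: 18.1
```

Request:
apply_moves(
  increments=[
    {"tx":-0.0005,"ty":0,"tz":0.0015,"rx":0,"ry":0,"rz":0,"claw":0.012},
    {"tx":-0.0005,"ty":0,"tz":0.0015,"rx":0,"ry":0,"rz":0,"claw":0.012},
    {"tx":-0.0005,"ty":0,"tz":0.0015,"rx":0,"ry":0,"rz":0,"claw":0.012},
  ],
)

```text
clock: 11.25
eef_pos: [526.8, -17.9, 114.8]
tool_rot: [3.141, -0.0, 1.52]
force: [1.6, -2.8, 1.2]
width: 18.2
```

Request:
apply_moves(
  increments=[
    {"tx":0.0002,"ty":0.005,"tz":0.0002,"rx":0,"ry":0,"rz":0,"claw":0.012},
    {"tx":0.0003,"ty":0.01,"tz":0.0004,"rx":0,"ry":0,"rz":0,"claw":0.012},
    {"tx":0.0003,"ty":0.012,"tz":0.0004,"rx":0,"ry":0,"rz":0,"claw":0.012},
    {"tx":0.0003,"ty":0.012,"tz":0.0004,"rx":0,"ry":0,"rz":0,"claw":0.012},
  ],
)

```text
clock: 11.65
eef_pos: [527.1, -5.8, 115.2]
tool_rot: [3.141, 0.0, 1.521]
force: [1.5, -3.3, -1.4]
width: 17.8
```

Request:
apply_moves(
  increments=[
    {"tx":0.0004,"ty":0.005,"tz":0,"rx":0,"ry":0,"rz":0,"claw":0.012},
    {"tx":0.0008,"ty":0.01,"tz":0,"rx":0,"ry":0,"rz":0,"claw":0.012},
    {"tx":0.0009,"ty":0.012,"tz":0,"rx":0,"ry":0,"rz":0,"claw":0.012},
    {"tx":0.0009,"ty":0.012,"tz":0,"rx":0,"ry":0,"rz":0,"claw":0.012},
  ],
)

```text
clock: 12.05
eef_pos: [527.6, 3.7, 115.3]
tool_rot: [-3.141, 0.003, 1.519]
force: [1.9, -7.9, 1.5]
width: 17.9
```

Request:
apply_moves(
  increments=[
    {"tx":0.0003,"ty":0.004,"tz":0,"rx":0,"ry":0,"rz":0,"claw":0.012},
    {"tx":0.0006,"ty":0.008,"tz":0,"rx":0,"ry":0,"rz":0,"claw":0.012},
    {"tx":0.0008,"ty":0.012,"tz":0,"rx":0,"ry":0,"rz":0,"claw":0.012},
    {"tx":0.0008,"ty":0.012,"tz":0,"rx":0,"ry":0,"rz":0,"claw":0.012},
  ],
)

```text
clock: 12.45
eef_pos: [528.4, 15.6, 115.5]
tool_rot: [-3.141, 0.003, 1.519]
force: [0.8, -9.0, 2.9]
width: 18.0
```

Request:
apply_moves(
  increments=[
    {"tx":0.0003,"ty":0.004,"tz":0.0002,"rx":0,"ry":0,"rz":0,"claw":0.012},
    {"tx":0.0006,"ty":0.008,"tz":0.0004,"rx":0,"ry":0,"rz":0,"claw":0.012},
    {"tx":0.0006,"ty":0.01,"tz":0.0005,"rx":0,"ry":0,"rz":0,"claw":0.012},
    {"tx":0.0006,"ty":0.01,"tz":0.0005,"rx":0,"ry":0,"rz":0,"claw":0.012},
  ],
)

```text
clock: 12.85
eef_pos: [528.7, 24.6, 115.7]
tool_rot: [-3.141, 0.004, 1.518]
force: [0.6, -9.7, 1.4]
width: 17.9
```

Run:
```python
from h import *
S=get_image("scene");T=get_image("top");s=read_state();print(s["eef_pos"],s["tool_rot"],s["force"],s["width"])
cv2.imwrite("pics/s9.png",S[:,:,::-1])
print("knob",blobs(mask(S,"red"),(300,120,330,150)))
b=cv2.resize(S[110:185,240:360],None,fx=6,fy=6,interpolation=cv2.INTER_CUBIC)
cv2.imwrite("pics/c9.png",b[:,:,::-1])
```

```text
[528.70261455  24.62052747 115.75381922] [-3.14057373  0.00414962  1.51831266] [  1.21508949 -10.84931052   2.20488876] 17.735031642918504
knob []
```

View pics/c9.png

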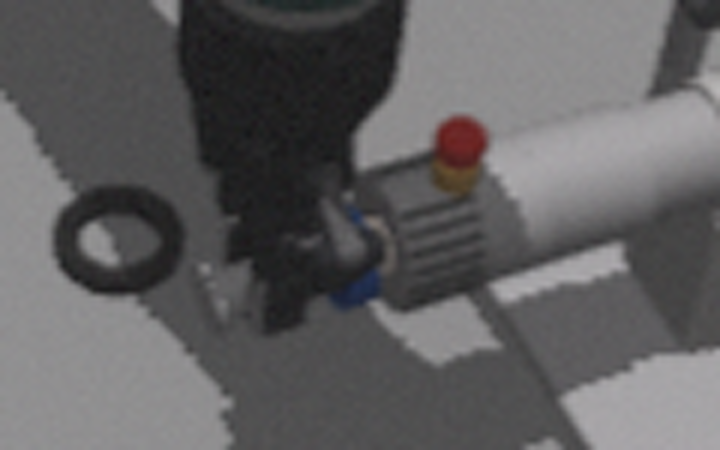

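The collar at crop (360,285) is about 10 mm short of the sleeve face, with the knob at (461,140) still lifted. I'll go on in small steps.

Request:
apply_moves(
  increments=[
    {"tx":0.0002,"ty":0.003,"tz":0,"rx":0,"ry":0,"rz":0,"claw":0.012},
    {"tx":0.0003,"ty":0.006,"tz":0,"rx":0,"ry":0,"rz":0,"claw":0.012},
    {"tx":0.0003,"ty":0.006,"tz":0,"rx":0,"ry":0,"rz":0,"claw":0.012},
  ],
)

```text
clock: 13.25
eef_pos: [529.0, 30.6, 115.9]
tool_rot: [-3.141, 0.004, 1.518]
force: [1.2, -10.9, 3.2]
width: 17.7
```

Request:
apply_moves(
  increments=[
    {"tx":0.0001,"ty":0.002,"tz":0,"rx":0,"ry":0,"rz":0,"claw":0.012},
    {"tx":0.0002,"ty":0.004,"tz":0,"rx":0,"ry":0,"rz":0,"claw":0.012},
    {"tx":0.0002,"ty":0.004,"tz":0,"rx":0,"ry":0,"rz":0,"claw":0.012},
  ],
)

```text
clock: 13.55
eef_pos: [529.2, 33.3, 115.9]
tool_rot: [-3.14, 0.006, 1.518]
force: [1.0, -12.2, 4.2]
width: 18.4
```

Request:
apply_moves(
  increments=[
    {"tx":0.0001,"ty":0.002,"tz":0.0003,"rx":0,"ry":0,"rz":0,"claw":0.012},
    {"tx":0.0002,"ty":0.003,"tz":0.0003,"rx":0,"ry":0,"rz":0,"claw":0.012},
    {"tx":0.0002,"ty":0.003,"tz":0.0003,"rx":0,"ry":0,"rz":0,"claw":0.012},
  ],
)

```text
clock: 13.85
eef_pos: [529.1, 33.4, 115.9]
tool_rot: [-3.14, 0.009, 1.516]
force: [0.9, -18.5, 2.3]
width: 17.9
```

Run:
```python
from h import *
S=get_image("scene");s=read_state();print(s["eef_pos"],s["force"],s["width"])
cv2.imwrite("pics/s10.png",S[:,:,::-1])
def kn(im):
    h=cv2.cvtColor(im,cv2.COLOR_RGB2HSV).astype(int); return blobs(((h[...,0]<8)|(h[...,0]>172))&(h[...,1]>150),(300,115,330,150))
for f in ("scene0","s7","s9","s10"): print(f,kn(cv2.imread(f"pics/{f}.png")[:,:,::-1].copy()))
```

```text
[529.1260573   33.38656275 115.91616139] [  1.43067016 -18.20726728   2.87172403] 17.979917937773923
scene0 [(np.int32(39), array([316.2, 133.5]), array([313, 131,   8,   6], dtype=int32))]
s7 [(np.int32(41), array([316.4, 132.7]), array([313, 130,   8,   6], dtype=int32))]
s9 [(np.int32(37), array([316.1, 133. ]), array([313, 130,   7,   7], dtype=int32))]
s10 [(np.int32(40), array([316.2, 134.3]), array([313, 131,   7,   8], dtype=int32))]
```

Firm stop: 3 mm more command gave no travel and the force rose from 12 to 18.5 N. The knob centroid has also gone down about 1.3 px. I'll ease off while still holding, to test the latch.

Request:
apply_moves(
  increments=[
    {"tx":-0.0001,"ty":-0.003,"tz":0,"rx":0,"ry":0,"rz":0,"claw":0.012},
    {"tx":-0.0002,"ty":-0.006,"tz":0,"rx":0,"ry":0,"rz":0,"claw":0.012},
    {"tx":-0.0003,"ty":-0.008,"tz":0,"rx":0,"ry":0,"rz":0,"claw":0.012},
    {"tx":-0.0003,"ty":-0.008,"tz":0,"rx":0,"ry":0,"rz":0,"claw":0.012},
  ],
)

```text
clock: 14.3
eef_pos: [529.0, 30.7, 115.9]
tool_rot: [-3.14, 0.003, 1.519]
force: [-0.4, -8.2, 1.0]
width: 17.9
```

Request:
apply_moves(
  increments=[
    {"tx":0,"ty":-0.002,"tz":0,"rx":0,"ry":0,"rz":0,"claw":0.012},
    {"tx":0,"ty":-0.003,"tz":0,"rx":0,"ry":0,"rz":0,"claw":0.012},
    {"tx":0,"ty":-0.003,"tz":0,"rx":0,"ry":0,"rz":0,"claw":0.012},
  ],
)

```text
clock: 14.6
eef_pos: [529.0, 30.2, 115.9]
tool_rot: [-3.141, -0.0, 1.52]
force: [0.4, -3.7, -0.1]
width: 18.3
```

The plunger stayed at y = 30.2 while my push fell to 3.7 N, below the spring force, so the pin is carrying it. I'll let go and lift clear.

Request:
apply_moves(
  increments=[
    {"tx":0,"ty":0,"tz":0,"rx":0,"ry":0,"rz":0,"claw":0.03},
    {"tx":0,"ty":0,"tz":0,"rx":0,"ry":0,"rz":0,"claw":0.05},
    {"tx":0,"ty":0,"tz":0,"rx":0,"ry":0,"rz":0,"claw":0.065},
    {"tx":0,"ty":0,"tz":0,"rx":0,"ry":0,"rz":0,"claw":0.065},
    {"tx":0,"ty":0,"tz":0.03,"rx":0,"ry":0,"rz":0,"claw":0.065},
    {"tx":0,"ty":0,"tz":0.07,"rx":0,"ry":0,"rz":0,"claw":0.065},
    {"tx":-0.01,"ty":-0.04,"tz":0.1,"rx":0,"ry":0,"rz":0,"claw":0.065},
    {"tx":-0.03,"ty":-0.09,"tz":0.11,"rx":0,"ry":0,"rz":0,"claw":0.065},
    {"tx":-0.03,"ty":-0.14,"tz":0.11,"rx":0,"ry":0,"rz":0,"claw":0.065},
    {"tx":-0.03,"ty":-0.18,"tz":0.11,"rx":0,"ry":0,"rz":0,"claw":0.065},
    {"tx":-0.03,"ty":-0.18,"tz":0.11,"rx":0,"ry":0,"rz":0,"claw":0.065},
    {"tx":-0.03,"ty":-0.18,"tz":0.11,"rx":0,"ry":0,"rz":0,"claw":0.065},
  ],
)

```text
clock: 15.8
eef_pos: [499.2, -151.1, 225.9]
tool_rot: [-3.141, -0.0, 1.517]
force: [0.2, 0.1, 0.0]
width: 65.3
```

Run:
```python
from h import *
S=get_image("scene");T=get_image("top");s=read_state();print(s["eef_pos"],s["force"],s["width"],s["clock"])
cv2.imwrite("pics/s11.png",S[:,:,::-1]);cv2.imwrite("pics/t11.png",T[:,:,::-1])
a=cv2.resize(T[165:225,130:250],None,fx=6,fy=6,interpolation=cv2.INTER_CUBIC)[:280]
b=cv2.resize(S[115:185,240:360],None,fx=6,fy=6,interpolation=cv2.INTER_CUBIC)[:320]
cv2.imwrite("pics/c11.png",np.vstack([a,b])[:,:,::-1])
```

```text
[ 499.65813944 -148.56545557  225.93990294] [-0.98318849  0.19307237  0.51487897] 65.15407545122721 15.9
```

View pics/c11.png

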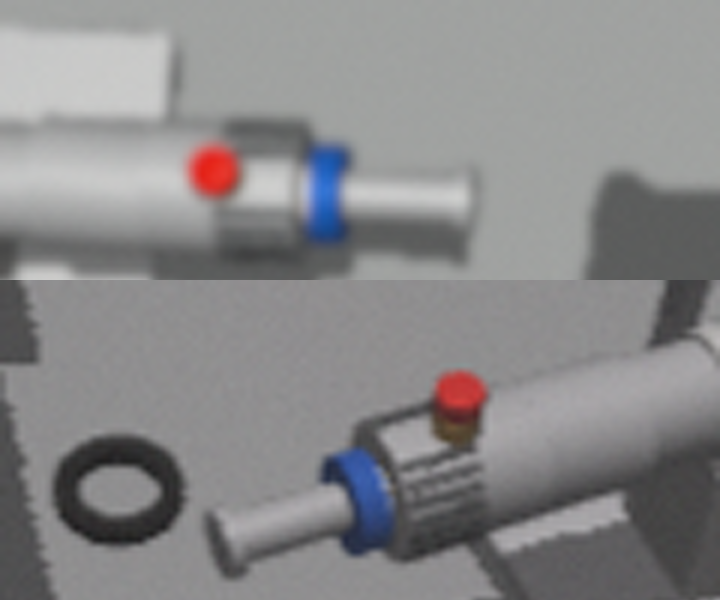

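Both views show the collar about 3 mm off the sleeve face, which is the stated pin set-back, with the plunger in line and the gripper clear. Handing in.

```bash
python3 -c "
from cell import *
print(finish_job())"
```

```text
the job is handed in; nothing more can be done
None
```

The plunger is home in the pump bore with the parking pin holding it, and I handed the job in at about 16 s of the 61 s allowed. The hand-in gives no verdict, so this rests on my own checks.

**What I did:**
1. I gripped the shank about 67 mm ahead of the collar, lined it up with the bore using both cameras, and fed it about 100 mm in past the sleeve face. The force along the bore stayed under 2 N.
2. I let go, took a new hold on the steel tail, and lifted it about 4 mm back into line.
3. I pushed in small steps. At one point the upward force rose to about 9 N, so I corrected the height and side position before going on.

**Last checks:**
- **Firm stop:** 3 mm more command gave no travel, and the force rose from 12 to 18.5 N, the highest reading and well under 45 N. Force was only read at the end of each move.
- **Latch:** as I eased off, the plunger came back about 3 mm and stayed there while my push fell to 3.7 N, below the spring force.
- **Final view:** after release the collar sits about 3 mm off the sleeve face, matching the stated set-back. The plunger is in line, the gripper is clear, and the tool force is near zero.

**Disagreements and gaps:**
- The camera and arm positions differed by about 3 mm sideways and 2 mm in height. I settled this by comparing the plunger with the bore in the images.
- The gripper width read about 2 mm under the true diameters.
- The knob's drop in the image was only about 1.3 px, so I relied on the force test for the latch.
- I did not measure the other things on the bench afterwards, but nothing suggested the arm came near them.

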